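# Knock out the stuck reference cell and set it in the light path

### The job

The glass reference cell is stuck, sunk below the mouth of its nest. Press the rocker's pedal fully down so that the knockout rod pushes the cell up out of the nest, then take the cell and set it down gently, upright on the middle of the photometer's stage, with its clear end faces squarely facing the two lens tubes. Let go of it there, and leave the bottle, the screwdriver and the mouse alone.

Things in the scene. Friction and masses are not known exactly. Their poses are not given: they have to be found in the camera images.
- cell: upright glass block with white cap, 40 g, 48 mm tall; 22.5 mm along its x (light path; ends +x, -x are the clear faces), 12.5 mm along its y (frosted sides, the ones to grip). Origin: centre of underside, z up. At first its top is 2 mm below the nest's mouth, its x along the nest's x; a spring plunger holds it by friction (up to 6 N). With the rocker fully down it stands 24 mm proud and stays up.
- nest: fixed dark grey metal block 74 mm (x) by 60 mm (y) on two cheeks, flat top 108 mm above the bench. Origin on the bench below the middle of the cavity, z up. The cavity, in the middle of the top, is about 1 mm wider than the cell each side and 50 mm deep; the 8 mm steel knockout rod comes up through a hole in its floor. The rocker sticks out from under the block towards the nest's -x.
- nest_mouth (a point): centre of the cavity's mouth, on the top face of the nest, 108 mm above the bench; axes as the nest's
- ejector (a joint): rocker angle in rad: 0 rod down (start), 0.46 pedal fully down and rod up, at a firm stop; the rod rises 60 mm per rad, the first 1 mm free. It turns about a level pin along the nest's y, 60 mm from the cavity towards the nest's -x, 34 mm above the bench. Stiff: stays where left; pressing the pedal takes about 5 to 10 N.
- pedal (a point): centre of the upper face of the pedal, a grey pad 42 mm (along the rocker) by 36 mm at the rocker's free end, 95 mm from the pivot pin. At the start 151 mm from the cavity towards the nest's -x, 61 mm above the bench, tilted 0.23 rad; it moves almost straight down by 43 mm until fully down. Open bench all round.
- photometer: fixed, grey base 90 mm (x) by 230 mm (y), origin on the bench below the middle of the stage, z up. The light path runs along its y: from the white housings at +y (lamp) and -y (detector), tops at most 74 mm high, grey lens tubes 26 mm thick point at the stage, ending 35 mm from its centre, axis 52 mm above the bench. The stage's two x sides are open.
- stage (a point): centre of the stage's flat top, a dark grey block 50 mm (x) by 58 mm (y), 30 mm above the bench, a thin white outline 16.5 by 26.5 mm on it round the cell's place; axes as the photometer's. The cell's origin belongs at this point, with the cell's x along the photometer's y, either way round.
- bottle: bystander: amber jar, 48 mm in diameter, 110 mm tall; origin at the centre of its underside
- driver: bystander: screwdriver lying on the bench, 160 mm long; origin near its middle
- mouse: bystander: white computer mouse, 100 by 58 by 26 mm; origin at the centre of its underside
Mind the look-alikes: they are no part of the job. What is shaped like the nest but purple or turquoise is not meant.

How it is judged:
By the outcome, as a careful person would: the job done as asked, in the order asked, and still so for the second after the job is handed in, with the robot touching nothing.
It also fails if it takes over 53 s, if anything falls off the work surface, if the arm or the gripper's body presses on something with over 40 N, if the wrist force passes 120 N, or if a joint passes its speed limit or range.

### The arm

A 6-joint arm with a two-finger parallel gripper is mounted at the origin on the work surface. World frame = base frame: x ahead of the robot, y to its left, z up, the work surface at z = 0. Lengths are in mm, angles in rad, forces in N, time in s.
With the tool pointing down it reaches from about 300 to 775 mm from the base axis. Payload 14.6 kg.
Tool frame: the origin (TCP) lies on the centre line of the jaws, within the pads' length; the fingertips stand 8 mm ahead of it and the grasp point (between the pads) lies 11 mm behind it; z points along the fingers, y is the direction in which the jaws open and shut (so a half turn about z gives the same grasp; the last joint's range is limited). The gripper opens to 94 mm and grips with 3 to 60 N. Pads are 16 mm wide; open, the fingers measure 119 mm over their backs; the gripper's body (75 mm by 177 mm) begins 78 mm behind the grasp point.
Start: joints at [-1.216, 0.3, 1.521, -0, 1.321, -0.067], TCP at [225.164, -501.787, 213.446] pointing down, gripper open.
Joint ranges: [-3.03, 3.03], [-0.79, 2.21], [0.23, 2.52], [-1.04, 4.18], [0, 3.07], [-2.55, 2.55]. Speed limits (rad/s): [2.22, 2.22, 2.57, 3.14, 3.14, 3.14].

### API

Orientations are given as [roll, pitch, yaw] about the fixed x, y, z axes, in that order (R = Rz(yaw) Ry(pitch) Rx(roll)).
In Python, from cell import read_state, cams, manip gives the robot as it stands.
- The arm moves only by the shell command python3 -m handwheel 'ROWS' [OPENING] [FORCE]. ROWS is JSON, a list of rows, each a list of 4 numbers: the shift along the tool's x, y, z in m, then the turn about the tool's z in degrees. In form: [[dx, dy, dz, turn], ...]. A call has 1 to 5 rows; each row is the pose to reach, as a shift and turn from the pose measured when the call began, along the tool's axes at that moment; what a row does not reach only later rows make up. A row lasts 1/8 s, in which the tool goes at most 62.5 mm and 10.7 degrees, less where a joint would pass 70% of its speed; a pose out of reach is approached as far as the arm can. A call with a gripper value outside its range is refused whole. OPENING is the closure, from 0 (fully open) to 1 (shut), set as the call begins (- or left out, the last holds). The fingers move at their own pace and stop on an object; FORCE is the grip in N (left out, the last holds). Time passes only in rows, so rows that repeat a pose let the fingers close. It gives the time, the measured TCP pose, the force and the opening at its end, in the units of the state.
- read_state(): the state, without advancing time (a new reading comes with each control period).
- cams.camera(name): name is "scene" or "top" or "wrist"; returns the picture (480x640x3 uint8, red, green, blue); there is no depth.
- cams.get_calibration(name): a dict with "vertical_fov" (degrees; the focal length in pixels is half the picture's height over the tangent of half this angle, whatever the lens; pixels are square), "cx", "cy" (the principal point, pixels), "dist_coeffs" ([k1, k2, p1, p2, k3] as OpenCV has them; the pictures are not rectified), "R" (3x3) and "t" (3): a world point X has camera coordinates R X + t. Camera axes: x right, y down, z forward; pixel columns grow to the right and rows downward; lengths in mm; the calibration is good to about 2 mm. A picture is of the moment at which its call begins: read the wrist's pose just before it. get_calibration takes no time and is no camera call; for the wrist camera it gives the pose at the moment of the call.
- manip.sign_off(): hands the job in, once; it reports no verdict.
The state is a dict: "clock": time; "joints": joint angles; "qd": joint speeds; "effort": joint torques, N m; "eef_pos": TCP position; "eef_rot": TCP orientation; "wrist_force": force on the tool from outside, world axes, zero at the start; "moment": the same for the moment, N m; "finger_gap": finger opening in mm.
Only numpy, scipy, OpenCV 4.12 (cv2) and the standard library are available. Lean on these libraries where they do the work, as an engineer would, in place of code of your own. Each camera call takes 0.05 s, during which the arm holds its last target. There are 200 camera calls.

## Working session

There is one attempt and no reset: what is moved stays moved. The work goes in short steps, Python scripts to look and compute and a shell command to move; the robot and the scene stay as the last step left them, time stands still between calls to the robot, and variables do not carry over. Pictures are saved under pics/ and viewed, about 8 in all and at most 12, crops included, and the job is handed in when it is done.

```bash
ls; mkdir -p pics; python3 - <<'E'
from cell import read_state, cams, manip
import cv2,json
print(read_state())
for n in("scene","top"):
    im=cams.camera(n); cv2.imwrite(f"pics/{n}0.png",im[:,:,::-1]); print(n,cams.get_calibration(n))
E
```

```text
pics
{'clock': 0.0, 'joints': array([-1.21560544e+00,  3.00480171e-01,  1.52156811e+00,  2.56966371e-05,
        1.32069282e+00, -6.65774771e-02]), 'qd': array([ 0.00030509,  0.00154448, -0.00090277,  0.00013736, -0.00030518,
       -0.00059629]), 'effort': array([-1.38529034e-03, -5.31809950e+01, -3.52738059e+01,  7.07951188e-02,
        2.44329509e-02, -9.33940737e-05]), 'eef_pos': array([ 225.08471925, -501.56353221,  212.88683707]), 'eef_rot': array([-3.14044841e+00, -1.01238446e-04,  4.21761930e-01]), 'wrist_force': array([1.11686782, 0.57698775, 0.22584234]), 'moment': array([ 0.0454994 ,  0.01924381, -0.02049959]), 'finger_gap': 93.6907169383022}
scene {'vertical_fov': 51.41315191096047, 'cx': 321.8785923223047, 'cy': 242.43773642269275, 'dist_coeffs': array([0.04309312, 0.        , 0.        , 0.        , 0.        ]), 'R': array([[-0.63742249,  0.77049114,  0.00599826],
       [ 0.56452803,  0.47230042, -0.67693457],
       [-0.52440506, -0.42810713, -0.73601876]]), 't': array([ 409.89333753, -284.24185653, 1504.26531814])}
top {'vertical_fov': 50.897206203474795, 'cx': 311.0358721988576, 'cy': 239.43172227375703, 'dist_coeffs': array([-0.12595274,  0.        ,  0.        ,  0.        ,  0.        ]), 'R': array([[-0.01111382, -0.99990805,  0.00777066],
       [-0.98846587,  0.00981219, -0.15112557],
       [ 0.15103543, -0.00936061, -0.98848403]]), 't': array([  -1.75205884,  643.42656718, 1258.82096371])}
```

View pics/top0.png

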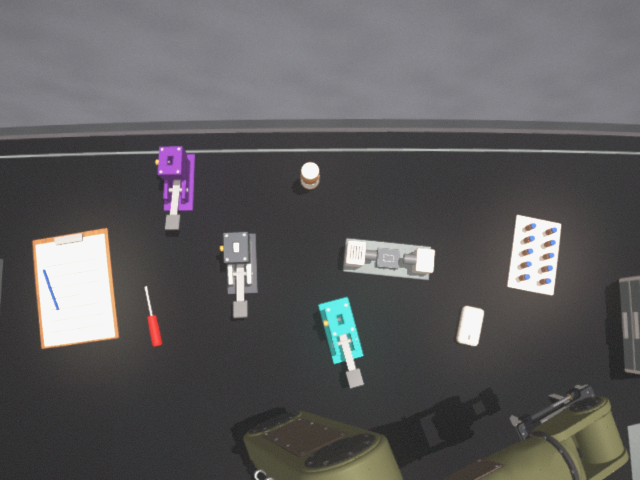

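View pics/scene0.png

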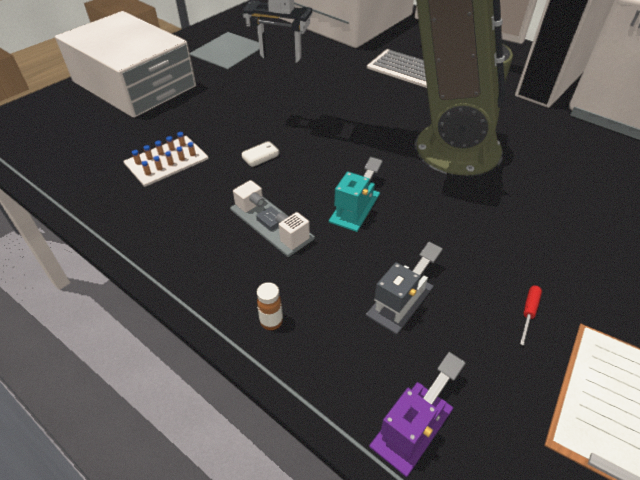

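Top view: three nest-like things, purple at (172,160), dark grey with a white cap at (236,247), and turquoise at (340,318). By the description it is the grey one; its pedal is at (240,309). The photometer stage is at (388,258), bottle (310,176), driver (152,320), mouse (470,325).

```bash
cat > h.py <<'E'
import numpy as np,cv2
from cell import read_state,cams,manip
def ray(cal,p):
    f=240/np.tan(np.radians(cal["vertical_fov"])/2)
    K=np.array([[f,0,cal["cx"]],[0,f,cal["cy"]],[0,0,1]])
    u=cv2.undistortPoints(np.array(p,float).reshape(-1,1,2),K,cal["dist_coeffs"])[:,0]
    R=cal["R"]; return -R.T@cal["t"], np.c_[u,np.ones(len(u))]@R
def onz(cal,p,z):
    c,d=ray(cal,p); return c+d*((z-c[2])/d[:,2])[:,None]
def tool(P,yaw=None):
    "shift in tool axes (m) from now to TCP world P, tool down"
    from scipy.spatial.transform import Rotation as Ro
    s=read_state(); R=Ro.from_euler("xyz",s["eef_rot"]).as_matrix()
    v=R.T@(np.array(P)-s["eef_pos"])/1000
    t=None
    if yaw is not None: t=[np.degrees(((s["eef_rot"][2]-yaw+k*np.pi+np.pi)%(2*np.pi))-np.pi) for k in(0,1)]
    return v.round(4),t
def rect(m,off):
    c=max(cv2.findContours(m.astype(np.uint8),0,1)[0],key=cv2.contourArea)
    return cv2.contourArea(c),(c.reshape(-1,2)+np.array(off))
E
python3 - <<'E'
from h import *
cal=cams.get_calibration("top"); im=cv2.imread("pics/top0.png")
cv2.imwrite("pics/crop.png",np.hstack([cv2.resize(im[222:328,205:285],(400,530),interpolation=2),cv2.resize(im[222:302,340:440],(400,320),interpolation=2).repeat(1,0) if 0 else cv2.copyMakeBorder(cv2.resize(im[222:302,340:440],(400,320),interpolation=2),0,210,0,0,0)]))
m=onz(cal,[[236,247]],106);p=onz(cal,[[240,309]],61)
print(m,p,np.linalg.norm((m-p)[0,:2]))
print("stage",onz(cal,[[388,258]],30))
print("housings",onz(cal,[[356,253],[425,261]],74))
sc=cams.get_calibration("scene")
print(onz(sc,[[398,281]],106),onz(sc,[[431,251]],61),onz(sc,[[268,217]],30))
E
```

```text
[[617.53148893 178.08072    106.        ]] [[465.60425487 172.94003042  61.        ]] 152.01418071355715
stage [[ 594.9025802  -210.37129931   30.        ]]
housings [[ 603.58888818 -121.95995344   74.        ]
 [ 581.07139094 -298.01084897   74.        ]]
[[618.71260658 181.71453425 106.        ]] [[464.62533252 175.2935014   61.        ]] [[ 601.96834384 -210.36363498   30.        ]]
```

View pics/crop.png

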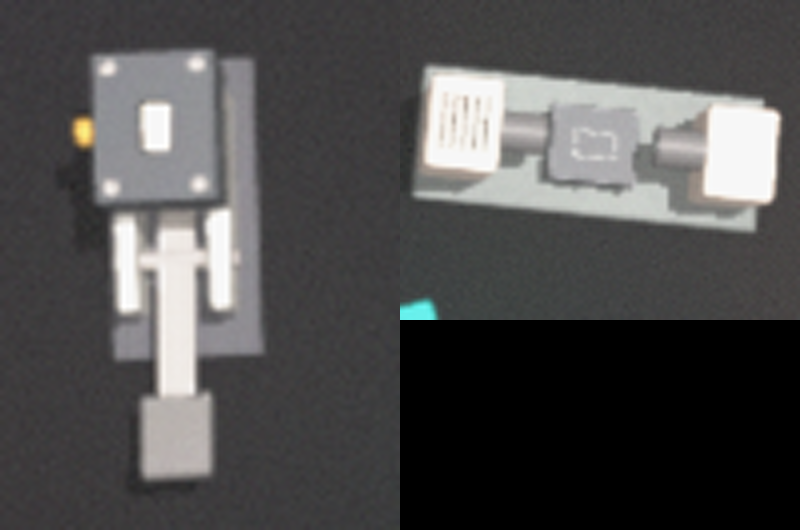

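Crop confirms: dark grey nest with the white cap visible in its mouth, orange plunger on the side, grey pad pedal below; the stage's outline is clear. Both views agree within ~4 mm and the pedal distance of 152 mm fits 151. Move above the pedal.

```bash
python3 -c "
from h import *
print(tool([465,175,190],0.039))"
```

```text
(array([ 0.4959, -0.519 ,  0.0235]), [np.float64(21.934743139755568), np.float64(-158.06525686024443)])
```

```bash
python3 -m handwheel '[[0.04,-0.042,0,5],[0.08,-0.084,0,10],[0.12,-0.126,0,15],[0.16,-0.168,0,22],[0.2,-0.21,0,22]]' 1; python3 -c "
from h import *
print(tool([465,175,190],0.039))"
```

```text
clock: 0.72
eef_pos: [321.7, -226.3, 213.1]
eef_rot: [-3.141, 0.0, 0.036]
wrist_force: [1.2, 0.0, -0.1]
finger_gap: 47.5
(array([ 0.1574, -0.396 ,  0.0235]), [np.float64(-0.1988100178335123), np.float64(179.80118998216648)])
```

```bash
python3 -m handwheel '[[0.022,-0.056,0,0],[0.044,-0.112,0,0],[0.067,-0.168,0,0],[0.09,-0.224,0,0],[0.112,-0.28,0.005,0]]' 1; python3 -m handwheel '[[0.022,-0.056,0,0],[0.044,-0.112,0.01,0],[0.044,-0.112,0.015,0],[0.044,-0.112,0.015,0]]'; python3 -c "
from h import *
print(tool([465,175,190],0.039))
cal=cams.get_calibration('wrist');im=cams.camera('wrist');cv2.imwrite('pics/w1.png',im[:,:,::-1])
print(cal); np.save('w1.npy',cal,allow_pickle=True)"
```

```text
clock: 1.35
eef_pos: [424.1, 59.6, 208.5]
eef_rot: [-3.141, -0.001, 0.036]
wrist_force: [1.8, -0.4, 0.4]
finger_gap: 0.7
clock: 1.85
eef_pos: [463.6, 172.7, 193.1]
eef_rot: [-3.141, 0.001, 0.036]
wrist_force: [-0.1, -0.9, 0.1]
finger_gap: 0.8
(array([ 0.0015, -0.0022,  0.0031]), [np.float64(-0.16488301787315032), np.float64(179.83511698212683)])
{'vertical_fov': 60.758597326830696, 'cx': 310.3091248346381, 'cy': 249.15207019228117, 'dist_coeffs': array([0.01706356, 0.        , 0.        , 0.        , 0.        ]), 'R': array([[ 3.60903390e-02, -9.99348390e-01, -5.31038916e-04],
       [-9.61650532e-01, -3.48734876e-02,  2.72051640e-01],
       [-2.71892888e-01, -9.30776206e-03, -9.62282507e-01]]), 't': array([155.93400305, 427.76415338, 499.30064935])}
```

View pics/w1.png

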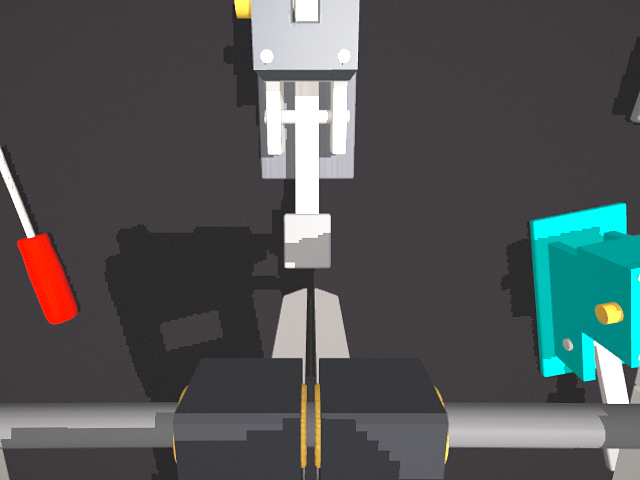

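Wrist view: the pedal pad at (284–330, 214–268), nest with cap at (307,8), rocker straight up the image; fingers closed at (312,290).

```bash
python3 -c "
from h import *
cal=np.load('w1.npy',allow_pickle=True).item()
P=onz(cal,[[284,214],[330,214]],56);Q=onz(cal,[[285,268],[330,268]],66);c=(P.mean(0)+Q.mean(0))/2;print(P,Q,c)
c2=onz(cal,[[307,241]],61)[0];N=onz(cal,[[254,70],[358,70]],108);print(c2,N,N[1]-N[0],N.mean(0)[:2]-c2[:2])
print(tool([c[0],c[1],80]))"
```

```text
[[481.56014902 193.49921846  56.        ]
 [482.83222485 158.39789647  56.        ]] [[441.52593786 191.36516568  66.        ]
 [442.77693826 156.88298792  66.        ]] [462.1738125  175.03631713  61.        ]
[462.21232023 175.22946179  61.        ] [[575.25669696 209.25733961 108.        ]
 [577.42610033 149.3031639  108.        ]] [  2.16940337 -59.95417571   0.        ] [114.12907842   4.05078997]
(array([-0.0016, -0.0027,  0.1136]), None)
```

```bash
python3 -m handwheel '[[-0.002,-0.002,0.04,0],[-0.002,-0.003,0.08,0],[-0.002,-0.003,0.113,0],[-0.002,-0.003,0.118,0],[-0.002,-0.003,0.122,0]]' 1 60; python3 -m handwheel '[[0,0,0.005,0],[0,0,0.010,0],[0,0,0.015,0],[0,0,0.02,0],[0,0,0.022,0]]'
```

```text
clock: 2.52
eef_pos: [462.4, 174.9, 72.8]
eef_rot: [-3.14, -0.002, 0.034]
wrist_force: [-0.4, -0.1, -0.2]
finger_gap: 0.4
clock: 3.15
eef_pos: [462.3, 174.9, 50.4]
eef_rot: [-3.141, -0.001, 0.034]
wrist_force: [-2.0, -0.5, 2.9]
finger_gap: 0.3
```

```bash
python3 -m handwheel '[[0,0,0.005,0],[0,0,0.010,0],[0,0,0.014,0],[0,0,0.017,0],[0,0,0.019,0]]'; python3 -m handwheel '[[0,0,0.001,0],[0,0,0.002,0],[0,0,0.003,0],[0,0,0.003,0]]'
```

```text
clock: 3.78
eef_pos: [462.7, 175.0, 31.4]
eef_rot: [-3.14, -0.002, 0.034]
wrist_force: [1.2, -0.0, 3.6]
finger_gap: 0.6
clock: 4.28
eef_pos: [462.8, 175.0, 28.5]
eef_rot: [-3.14, -0.003, 0.034]
wrist_force: [1.9, -0.1, 3.4]
finger_gap: 0.5
```

```bash
python3 -m handwheel '[[0,0,0.001,0],[0,0,0.0015,0],[0,0,0.0015,0]]'; python3 -m handwheel '[[0,0,0.001,0],[0,0,0.0015,0],[0,0,0.0015,0]]'
```

```text
clock: 4.65
eef_pos: [463.2, 175.1, 27.9]
eef_rot: [-3.14, -0.003, 0.034]
wrist_force: [-3.6, -1.9, 17.0]
finger_gap: 0.6
clock: 5.03
eef_pos: [463.3, 175.1, 27.6]
eef_rot: [-3.14, -0.004, 0.034]
wrist_force: [-7.3, -3.1, 23.3]
finger_gap: 0.2
```

Firm stop reached at the expected height (TCP 28, force rising to 23 N without travel). Retract, and look.

```bash
python3 -m handwheel '[[0,0,-0.03,0],[0,0,-0.08,0],[0,0,-0.14,0],[0.02,0,-0.18,0],[0.04,0,-0.20,0]]' 0 10;  python3 -m handwheel '[[0.03,-0.003,0,0],[0.03,-0.003,-0.02,0],[0.03,-0.003,-0.02,0],[0.03,-0.003,-0.02,0]]'; python3 -c "
from h import *
cal=cams.get_calibration('wrist');im=cams.camera('wrist');cv2.imwrite('pics/w2.png',im[:,:,::-1])
np.save('w2.npy',cal,allow_pickle=True)"
```

```text
clock: 5.65
eef_pos: [503.0, 176.3, 229.9]
eef_rot: [-3.14, -0.006, 0.035]
wrist_force: [-0.4, -0.0, -0.6]
finger_gap: 47.0
clock: 6.15
eef_pos: [532.3, 180.2, 249.2]
eef_rot: [-3.14, -0.004, 0.035]
wrist_force: [-0.7, 0.1, -0.5]
finger_gap: 86.9
```

View pics/w2.png

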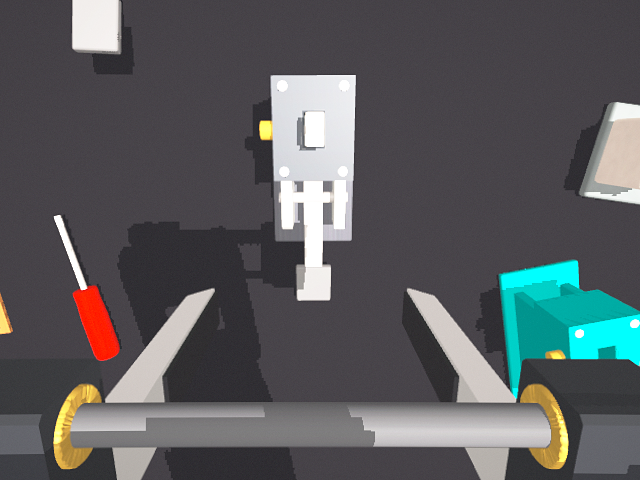

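Nest top at corners (271,76),(355,76),(358,181),(273,181); the cell's cap now stands proud at about (314,128), pedal down at (313,282). Measure.

```bash
python3 -c "
from h import *
cal=np.load('w2.npy',allow_pickle=True).item();im=cv2.imread('pics/w2.png')
N=onz(cal,[[271,76],[355,76],[358,181],[273,181]],108);print(N,N.mean(0))
g=im[100:155,295:335].min(2);m=(g>205);
a,c=rect(m,(295,100));print(a,cv2.minAreaRect(c.astype(np.float32)),c.min(0),c.max(0))
for z in(132,120): print(onz(cal,[[(c.min(0)[0]+c.max(0)[0])/2,y] for y in(c[:,1].min(),c[:,1].max())],z))
print(g[:, 19]); print(g[25])
"
```

```text
[[648.7628754  212.31122075 108.        ]
 [650.79828956 152.91924122 108.        ]
 [577.44653982 145.88690951 108.        ]
 [575.21418981 210.20961718 108.        ]] [613.05547365 180.33174716 108.        ]
2106.0 ((314.5, 127.0), (54.0, 39.0), 90.0) [295 100] [334 154]
[[632.02678218 181.07594531 132.        ]
 [597.20917943 179.77275832 132.        ]]
[[632.97158334 181.01438121 120.        ]
 [596.70694928 179.65703333 120.        ]]
[228 230 230 228 228 229 228 227 228 235 211 217 255 255 255 255 255 255
 255 255 255 255 255 255 255 255 255 255 255 255 255 255 255 255 255 255
 255 255 255 255 255 255 255 255 255 255 255  93 113 116 178 227 224 223
 222]
[223 216 121 126 129 127 125 114 109 166 251 255 255 255 255 255 255 255
 255 255 255 255 255 255 255 255 255 255 255 234 234 228 229 231 231 230
 231 231 231 231]
```

```bash
python3 -m handwheel '[[0.03,0,0.02,0],[0.06,0,0.05,0],[0.08,0,0.09,0],[0.081,0,0.1,0],[0.081,0,0.1,0]]' 0.4 10; python3 -c "
from h import *
print(tool([613.2,180.4,119.5],0.036))"
```

```text
clock: 6.82
eef_pos: [613.0, 183.3, 149.7]
eef_rot: [-3.14, -0.003, 0.035]
wrist_force: [-0.5, -0.7, -0.1]
finger_gap: 56.1
(array([0.    , 0.003 , 0.0302]), [np.float64(-0.06631485403402003), np.float64(179.93368514596597)])
```

```bash
python3 -m handwheel '[[0,0.003,0.012,0],[0,0.003,0.024,0],[0,0.003,0.030,0],[0,0.003,0.030,0]]'; python3 -m handwheel '[[0,0,0,0],[0,0,0,0],[0,0,0,0],[0,0,0,0],[0,0,0,0]]' 1 20
```

```text
clock: 7.32
eef_pos: [613.0, 180.3, 119.3]
eef_rot: [-3.14, -0.003, 0.035]
wrist_force: [0.3, 0.1, 0.4]
finger_gap: 56.8
clock: 7.95
eef_pos: [613.0, 180.3, 119.3]
eef_rot: [-3.14, -0.003, 0.035]
wrist_force: [-0.3, -0.8, 0.3]
finger_gap: 12.4
```

Gap 12.4 mm equals the cell's width. Lift straight up, to well clear of everything.

```bash
python3 -m handwheel '[[0,0,-0.01,0],[0,0,-0.025,0],[0,0,-0.045,0],[0,0,-0.08,0],[0,0,-0.12,0]]'; python3 -c "
from h import *
cal=cams.get_calibration('top');im=cams.camera('top');cv2.imwrite('pics/t2.png',im[:,:,::-1])
print(read_state()['finger_gap'],tool([596,-210,200],1.444))
b=im[225:300,335:445]
hsv=cv2.cvtColor(b,cv2.COLOR_RGB2HSV); print(b[35,50],b[55,80],b[10,60])
cv2.imwrite('pics/t2c.png',cv2.resize(b[:,:,::-1],(770,525),interpolation=2))"
```

```text
clock: 8.57
eef_pos: [612.5, 180.0, 241.4]
eef_rot: [-3.14, -0.003, 0.035]
wrist_force: [-0.3, 0.5, -0.4]
finger_gap: 12.6
12.582759568630317 (array([-0.0319,  0.3896,  0.0463]), [np.float64(-80.7405231129467), np.float64(99.2594768870533)])
[187 188 188] [72 71 70] [68 67 67]
```

View pics/t2c.png

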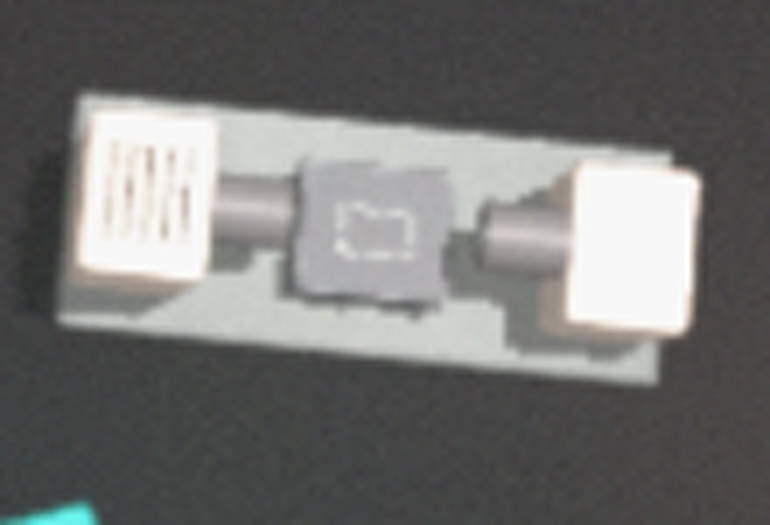

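Stage outline centred at crop (375,232) → pixel (388.6,258.1). Carry towards a viewpoint 90 mm before the stage, turning.

```bash
python3 -m handwheel '[[-0.003,0.025,0,-5],[-0.008,0.07,0,-13],[-0.013,0.12,0,-22],[-0.018,0.17,0,-31],[-0.023,0.22,0,-40]]'; python3 -c "
from h import *
print(tool([585,-299,240],1.444))"
```

```text
clock: 9.25
eef_pos: [598.3, -41.9, 248.2]
eef_rot: [3.135, -0.011, 0.738]
wrist_force: [1.1, 0.2, -1.4]
finger_gap: 12.6
(array([-0.1829,  0.1812,  0.0072]), [np.float64(-40.437135135502444), np.float64(139.56286486449756)])
```

```bash
python3 -m handwheel '[[-0.03,0.03,0,-8],[-0.07,0.069,0,-17],[-0.105,0.104,0,-26],[-0.14,0.14,0,-34],[-0.165,0.165,0,-40]]';python3 -m handwheel '[[-0.025,0,0,0],[-0.025,0,0,0],[-0.025,0,0,0]]'; python3 -c "
from h import *
import time
cal=cams.get_calibration('wrist');im=cams.camera('wrist');cv2.imwrite('pics/w3.png',im[:,:,::-1])
np.save('w3.npy',cal,allow_pickle=True);print(read_state()['qd'].max())"
```

```text
clock: 9.88
eef_pos: [586.9, -277.2, 248.4]
eef_rot: [3.129, -0.004, 1.439]
wrist_force: [-0.8, 0.8, -0.1]
finger_gap: 12.2
clock: 10.25
eef_pos: [583.7, -301.3, 248.8]
eef_rot: [3.128, -0.004, 1.439]
wrist_force: [-0.7, 0.4, -0.0]
finger_gap: 12.3
0.0055479360384626825
```

View pics/w3.png

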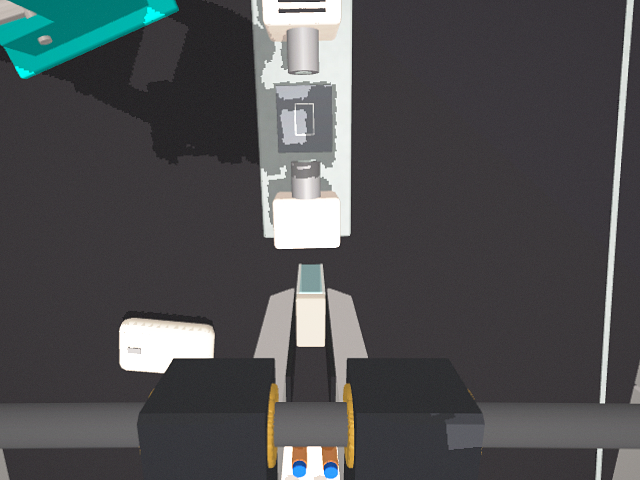

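Wrist view: cell held upright between the fingers (bottom at (312,265), clear end facing camera); stage at (277–334, 84–153) with the outline around (304,120); mouse at (167,345), base right edge at column ~351.

```bash
python3 -c "
from h import *
cal=np.load('w3.npy',allow_pickle=True).item();im=cv2.imread('pics/w3.png');g=cv2.cvtColor(im,6).astype(int)
cv2.imwrite('pics/w3c.png',cv2.resize(im[75:165,265:345],(640,720)[:2] if 0 else (533,600),interpolation=0))
# base right edge
pts=[]
for r in range(20,225,5):
    row=g[r,335:370]; d=np.diff(row); 
    if d.min()<-30: pts.append([335+d.argmin()+.5,r])
P=onz(cal,pts,8); v=np.polyfit(P[:,1],P[:,0],1); print(len(pts),'edge dir yaw',np.arctan2(1,v[0]),np.abs(np.polyval(v,P[:,1])-P[:,0]).max())
S=onz(cal,[[277,84],[334,84],[334,153],[277,153]],30);print(S,S.mean(0))
O=onz(cal,[[295,104],[313,104],[314,136],[296,136]],30);print(O,O.mean(0))
B=onz(cal,[[300,265],[324,265]],205);print(B)
"
```

```text
41 edge dir yaw 1.4597002790467815 0.4952885875948141
[[ 572.07269182 -176.73441657   30.        ]
 [ 622.23682145 -183.29402858   30.        ]
 [ 615.36921999 -242.47545208   30.        ]
 [ 562.94149789 -235.51584236   30.        ]] [ 593.15505779 -209.5049349    30.        ]
[[ 585.53283658 -195.32421603   30.        ]
 [ 601.57602908 -197.43031625   30.        ]
 [ 598.907509   -224.97602704   30.        ]
 [ 582.53144542 -222.81062933   30.        ]] [ 592.13695502 -210.13529716   30.        ]
[[ 578.7801937  -291.34615427  205.        ]
 [ 591.89999668 -293.13519753  205.        ]]
```

View pics/w3c.png

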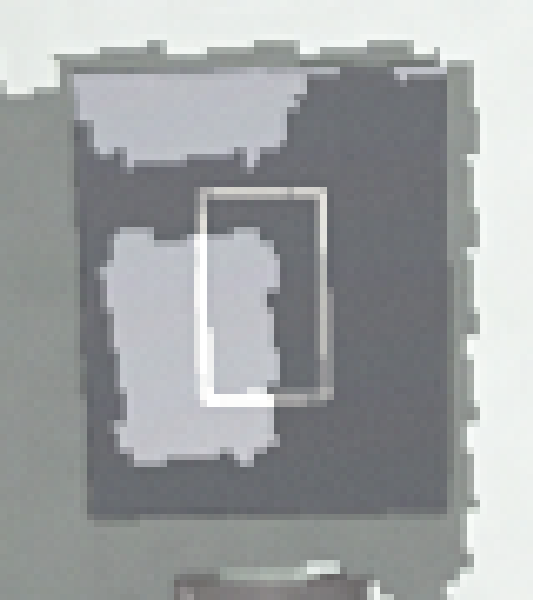

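```bash
python3 -c "
from h import *
cal=np.load('w3.npy',allow_pickle=True).item();im=cv2.imread('pics/w3.png');g=cv2.cvtColor(im,6).astype(int)
print(g[255:300:1,312]);print(g[270,290:335])
zb=read_state()['eef_pos'][2]-35.3
B=onz(cal,[[299.5,264],[324.5,264]],zb);s=read_state();d=B-s['eef_pos'];y=s['eef_rot'][2]
print(zb,B,d[:,:2]@np.array([[np.cos(y),np.sin(y)],[np.sin(y),-np.cos(y)]]).T)
print(tool([592.1,-209.5,110],1.459))"
```

```text
[ 57  60  59  58  58  56  58  59  56 101 152 148 146 147 148 147 148 150
 148 146 149 148 147 148 146 149 149 146 148 148 147 147 146 147 148 146
 160 234 251 193 197 202 202 222 237]
[ 58  58  59  59  56  58  57  72 148 205 196 166 146 148 147 146 147 147
 145 146 148 148 147 147 148 146 148 147 148 152 176 203 195 121  55  57
  59  58  60  58  59  59  57  58  60]
213.50195028820212 [[ 579.06763809 -288.09255621  213.50195029]
 [ 592.18565228 -289.88091536  213.50195029]] [[12.21054427 -6.40529817]
 [12.14959034  6.83391666]]
(array([ 0.0913, -0.0056,  0.1391]), [np.float64(-1.0939412237460362), np.float64(178.90605877625396)])
```

```bash
python3 -m handwheel '[[0.04,-0.003,0,-1],[0.08,-0.006,0.02,-1],[0.0905,-0.006,0.06,-1],[0.0905,-0.006,0.11,-1],[0.0905,-0.006,0.139,-1]]';python3 -m handwheel '[[0,0,0.015,0],[0,0,0.025,0],[0,0,0.032,0],[0,0,0.032,0]]'; python3 -c "
from h import *
print(tool([592.1,-209.5,65.3],1.459),read_state()['eef_rot'])
cal=cams.get_calibration('wrist');im=cams.camera('wrist');cv2.imwrite('pics/w4.png',im[:,:,::-1])
np.save('w4.npy',cal,allow_pickle=True)
s=cams.camera('scene');cv2.imwrite('pics/s4.png',s[:,:,::-1])
a=cv2.resize(im[180:360,220:400,::-1],(600,600),interpolation=2)
b=cv2.resize(s[170:260,225:315,::-1][:, :30*3],(600,600),interpolation=2)
cv2.imwrite('pics/both4.png',cv2.resize(np.hstack([a,b]),(800,400)))"
```

```text
clock: 10.92
eef_pos: [591.1, -208.5, 108.1]
eef_rot: [3.13, -0.004, 1.459]
wrist_force: [0.3, 0.0, -0.0]
finger_gap: 12.4
clock: 11.42
eef_pos: [591.6, -208.5, 76.3]
eef_rot: [3.13, -0.004, 1.459]
wrist_force: [-0.3, -0.2, -0.9]
finger_gap: 12.3
(array([-0.001 ,  0.0004,  0.011 ]), [np.float64(-0.0004935640097109876), np.float64(179.99950643599027)]) [ 3.12977791 -0.00425832  1.45899139]
```

View pics/both4.png

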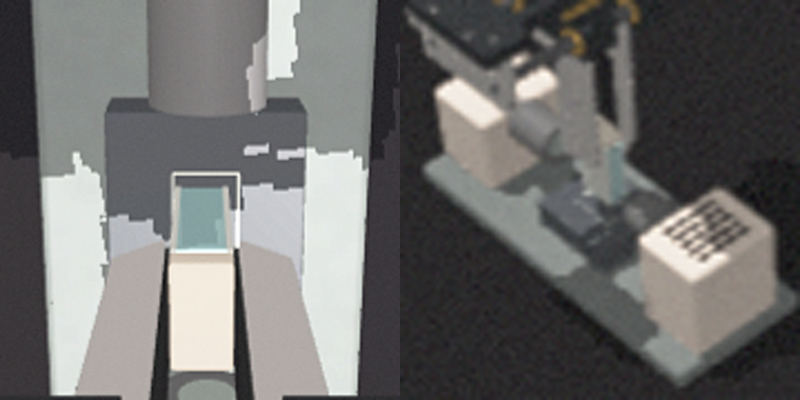

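Wrist view: outline's far edge at crop (172–240,173), cell's far bottom edge at about (175–228,187), aligned in yaw. Measure the offset between them.

```bash
python3 -c "
from h import *
cal=np.load('w4.npy',allow_pickle=True).item();im=cv2.imread('pics/w4.png');g=cv2.cvtColor(im,6).astype(int)
print('row258',g[258,290:335]);print('row262',g[262,290:335]);print('row270',g[270,290:335]);print('col312',g[250:275,312])
s=read_state();y=s['eef_rot'][2];A=np.array([[np.cos(y),np.sin(y)],[np.sin(y),-np.cos(y)]]).T
f=lambda p,z:(onz(cal,p,z)-s['eef_pos'])[:,:2]@A
print(f([[297.5,257.7],[327.5,257.7]],30),f([[298.5,264],[323,264]],s['eef_pos'][2]-35.3))"
```

```text
row258 [ 97  97  98  99  96  94 106 175 239 225 226 227 228 226 226 227 226 228
 227 226 228 228 228 228 226 224 227 225 227 226 227 227 225 227 227 224
 231 244 104  93  96  99  99  97 100]
row262 [ 99  99  96  99  98  94 116 180 166  92  95  95  97  97  97  98  98  98
  98  95  99  97  98  99  99  97  97  97  96  97  97  96  97  99  97  94
 144 244 124  89  92  93  92  93  93]
row270 [ 98  97  97  98  99  94 111 186 219 194 192 155 153 152 153 153 152 153
 151 153 154 154 154 152 153 153 151 154 152 154 176 198 192 139  92  91
 140 243  84 119 207 203 201 201 201]
col312 [ 97 101  98  99  98  96  90 176 228  88  97  98  98  96 118 155 153 154
 155 152 154 153 153 153 154]
[[12.80444985 -7.84424069]
 [12.74947818  8.81672065]] [[12.76319923 -7.09476694]
 [12.71809973  5.84786504]]
```

```bash
python3 -m handwheel '[[-0.0016,0.0009,0,0],[-0.0016,0.0009,0.004,0],[-0.0016,0.0009,0.007,0],[-0.0016,0.0009,0.009,0],[-0.0016,0.0009,0.010,0]]';python3 -m handwheel '[[0,0,0.0003,0],[0,0,0.0006,0],[0,0,0.0006,0],[0,0,0.0006,0]]'
```

```text
clock: 12.15
eef_pos: [592.6, -210.2, 66.6]
eef_rot: [3.129, -0.004, 1.459]
wrist_force: [-0.8, -1.3, -1.1]
finger_gap: 12.3
clock: 12.65
eef_pos: [592.7, -210.2, 66.0]
eef_rot: [3.129, -0.004, 1.459]
wrist_force: [-0.4, -0.2, -1.7]
finger_gap: 12.3
```

```bash
python3 -m handwheel '[[0,0,0.0003,0],[0,0,0.0006,0],[0,0,0.0006,0],[0,0,0.0006,0]]';python3 -m handwheel '[[0,0,0.0003,0],[0,0,0.0006,0],[0,0,0.0006,0],[0,0,0.0006,0]]'
```

```text
clock: 13.15
eef_pos: [592.7, -210.2, 65.5]
eef_rot: [3.129, -0.004, 1.459]
wrist_force: [0.3, -0.8, -1.1]
finger_gap: 12.2
clock: 13.65
eef_pos: [592.7, -210.2, 64.9]
eef_rot: [3.129, -0.004, 1.459]
wrist_force: [0.2, 0.2, -0.2]
finger_gap: 12.5
```

```bash
python3 -m handwheel '[[0,0,0.0003,0],[0,0,0.0006,0],[0,0,0.0006,0]]';python3 -c "
from h import *
cal=cams.get_calibration('wrist');im=cams.camera('wrist');np.save('w5.npy',cal,allow_pickle=True);cv2.imwrite('pics/w5.png',im[:,:,::-1])
cv2.imwrite('pics/w5c.png',cv2.resize(im[230:330,250:380,::-1],(780,600),interpolation=0))"
```

```text
clock: 14.02
eef_pos: [592.7, -210.2, 64.7]
eef_rot: [3.129, -0.004, 1.459]
wrist_force: [-2.0, 1.0, 4.9]
finger_gap: 12.3
```

View pics/w5c.png

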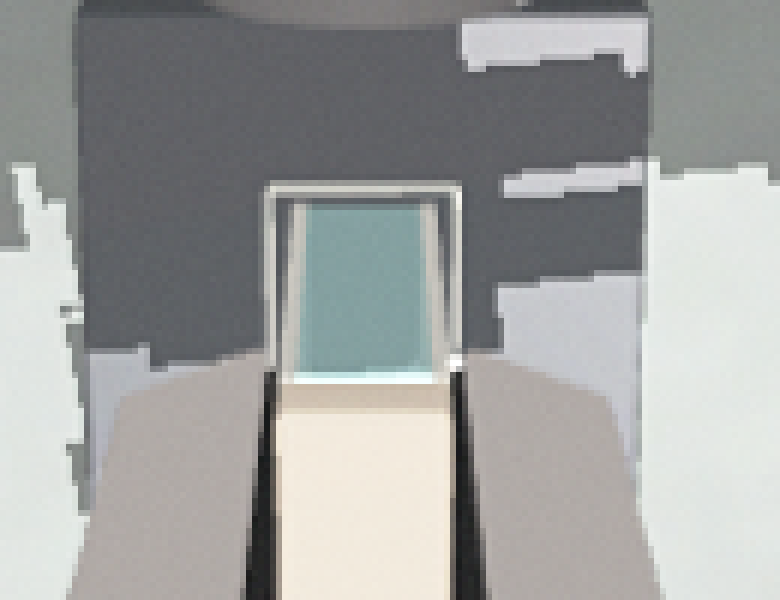

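Cell rests on the stage (4.9 N): outline columns 265–462 vs cell 290–440 (centres within 0.3 mm), far gap about 1.8 mm of the ideal 2. Release.

```bash
python3 -m handwheel '[[0,0,-0.0002,0],[0,0,-0.0002,0],[0,0,-0.0002,0],[0,0,-0.0002,0],[0,0,-0.0002,0]]' 0.5 3; python3 -m handwheel '[[0,0,-0.01,0],[0,0,-0.04,0],[0,0,-0.09,0],[0,0,-0.14,0],[-0.03,0,-0.18,0]]'; python3 -m handwheel '[[-0.05,0,-0.01,0],[-0.08,0,-0.02,0],[-0.08,0,-0.02,0],[-0.08,0,-0.02,0]]'; python3 -c "
from h import *
cal=cams.get_calibration('wrist');im=cams.camera('wrist');np.save('w6.npy',cal,allow_pickle=True);cv2.imwrite('pics/w6.png',im[:,:,::-1])
t=cams.camera('top');cv2.imwrite('pics/t6.png',t[:,:,::-1])
a=cv2.resize(im[40:240,220:400,::-1],(540,600),interpolation=0);b=cv2.resize(t[130:360,140:490,::-1],(260,171))
a=np.hstack([a,cv2.copyMakeBorder(b,0,429,0,0,0)]);cv2.imwrite('pics/w6c.png',a)"
```

```text
clock: 14.7
eef_pos: [592.7, -210.3, 64.9]
eef_rot: [3.129, -0.004, 1.459]
wrist_force: [0.9, -0.4, -0.6]
finger_gap: 47.0
clock: 15.32
eef_pos: [587.4, -239.6, 248.1]
eef_rot: [3.127, -0.003, 1.461]
wrist_force: [1.2, 0.6, 0.2]
finger_gap: 46.8
clock: 15.82
eef_pos: [578.4, -318.4, 267.9]
eef_rot: [3.127, -0.004, 1.461]
wrist_force: [-0.0, 0.1, -0.7]
finger_gap: 47.1
```

View pics/w6c.png

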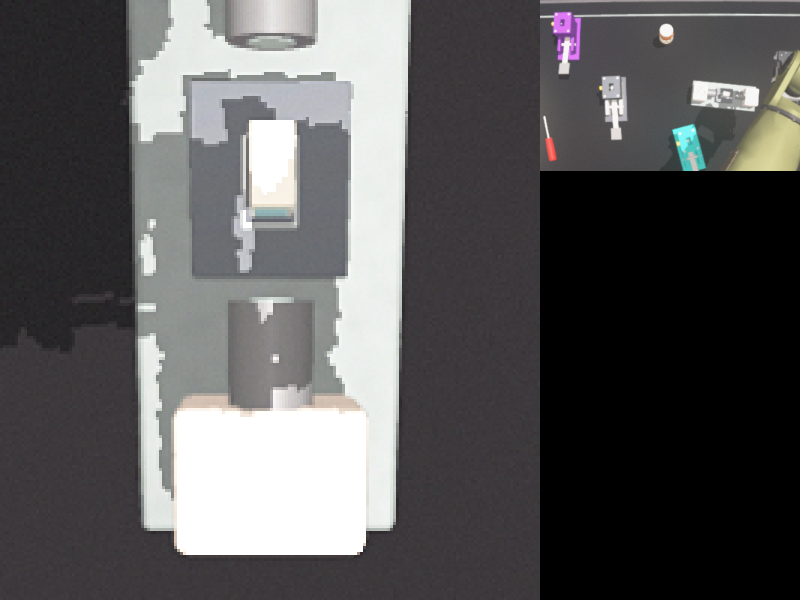

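The cell stands upright at crop (271,172), inside the outline (243–298, bottom edge 228) and square to the lens tubes. The arm is clear, and the bystanders are where they were.

```bash
python3 -c "
from cell import manip
print(manip.sign_off())"
```

```text
the job is handed in; nothing more can be done
None
```

The job is done and handed in at about 16 s on the robot clock, well inside the 53 s limit. The cell now stands on the middle of the photometer's stage.

**What I did:** I pressed the grey nest's pedal down to its stop; the force rose to 23 N with almost no further travel. The cell came up proud, I gripped it by its frosted sides with a 12.4 mm gap, and lifted it out. I carried and turned it, set it down with about 5 N of contact, let go and backed away.

**Last checks:**
- **Position:** just before release, the cell was centred in the white outline to about 0.3 mm across and 0.2–0.5 mm along the light path.
- **After release:** the wrist picture showed the cell upright inside the outline and square to the lens tubes, with the gripper clear. I judged that by eye; I did not measure the position again.
- **Bystanders:** the bottle, screwdriver and mouse were never approached. The bottle and screwdriver looked unmoved in the last top view. The mouse fell outside the part I viewed, so it was not checked there.

**What disagreed:**
- The fixed cameras placed the nest 4–6 mm and the stage 3–10 mm farther out in x than the wrist camera did. I used the wrist camera, and both the grasp and the placing bore it out.
- The tool was tilted about 0.7° while placing, which I could not correct. The cell may have settled about 0.15 mm on one side when I let go.

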